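# Put the sharpening stones away in their slide-top box

## Robot

A 6-joint arm with a two-finger parallel gripper is mounted at the origin on a cart in front of the work surface, level with it; the furniture and walls round the work are solid. World frame = base frame: x ahead of the robot, y to its left, z up, the work surface at z = 0. Lengths are in mm, angles in rad, forces in N, time in s.
With the tool pointing down it reaches from about 325 to 900 mm from the base axis. Payload 3.5 kg.
Tool frame: the origin (TCP) lies at the very end of the fingers, on their centre line; the grasp point (between the pads) lies 19 mm behind it; x points along the fingers, y is the direction in which the jaws open and shut, and the axes are right-handed (so a half turn about x gives the same grasp; the last joint's range is limited). The gripper opens to 85 mm and grips with 20 to 120 N. Pads are 22 mm wide; open, the fingers measure 114 mm over their backs; the gripper's body (76 mm by 85 mm) begins 54 mm behind the grasp point. The pads swing forward as they close: fully open they stand 13 mm farther back than shut.
Start: joints at [-1.295, 0.276, -0.026, 1.268, 0, 1.467], TCP at [231.117, -580.695, 231.313] pointing down, gripper open.
Joint ranges: [-3.12, 3.12], [-0.85, 1.88], [-1.08, 1.24], [-1.95, 2.15], [-1.57, 1.53], [-3.14, 3.14]. Speed limits (rad/s): [2.57, 2.57, 3.14, 3.14, 3.14, 3.14].

## Interface

Orientations are given as a unit quaternion [x, y, z, w].
In Python, from cell import r gives the robot as it stands.
- The arm moves only by the shell command python3 -m crank 'ROWS' [OPENING] [FORCE]. ROWS is JSON, a list that holds one entry, the list of rows, each a list of 4 numbers: the shift along the tool's x, y, z in m, then the turn about the tool's x in units of 8 degrees (1.0 is 8 degrees). A call has 1 to 12 rows; each row is the pose to reach, as a shift and turn from the pose measured when the call began, along the tool's axes at that moment; what a row does not reach only later rows make up. A row lasts 1/10 s, in which the tool goes at most 50 mm and 8.59 degrees, less where a joint would pass 70% of its speed; a pose out of reach is approached as far as the arm can. A call with a gripper value outside its range is refused whole. OPENING is the opening in per cent of the stroke, from 0 (shut) to 100 (fully open), set as the call begins (- or left out, the last holds). The fingers move at their own pace and stop on an object; FORCE is the grip in N (left out, the last holds). Time passes only in rows, so rows that repeat a pose let the fingers close. It gives the time, the measured TCP pose, the force and the opening at its end, in the units of the state.
- r.observe(): the state, without advancing time (a new reading comes with each control period).
- r.snapshot(name): name is "scene" or "top" or "wrist"; returns a dict with "color" (400x640x3 uint8, red, green, blue), "z_map" (400x640 float32, mm along the optical axis (not along the pixel's ray), 0 where there is no reading), "K" (3x3 intrinsics, pixels), "distortion" ([k1, k2, p1, p2, k3] as OpenCV has them; the pictures are not rectified), "R" (3x3) and "t" (3): a world point X has camera coordinates R X + t; the wrist camera has in their place "mount" (4x4, takes a point from camera to tool coordinates, whose origin is the TCP and whose axes are the tool frame's). Camera axes: x right, y down, z forward; pixel columns grow to the right and rows downward; lengths in mm; the calibration is good to about 2 mm. A picture is of the moment at which its call begins: read the wrist's pose just before it.
- r.hand_in(): hands the job in, once; it reports no verdict.
Trained networks look in a picture, given as the dict that the camera call returned (one of the last four; its "shot" number tells which), for a name from the list of things; names that differ only in an ending like _2 or _b are one class to them, and where a whole thing is asked for, a point or a joint stands for the part that bears it (a point fixed in the world has none). Each returns a list of dicts, best first, with "confidence" (0 to 1); they miss things now and then, are a little off and sometimes report something else, mostly with a low value. They report only what shows in the picture. A call takes as long as a camera call. They do not tell look-alikes from the thing itself.
- r.masks_of(query, picture): "region" (400x640 bool, what is visible of it) and "extent" ([left, top, right, bottom] in pixels, round what is visible of it).
- r.landmark_of(query, picture): "pixel" ([column, row] in pixels: a listed point, or the origin of a listed thing).
The state is a dict: "t": time; "joint_pos": joint angles; "dq": joint speeds; "joint_efforts": joint torques, N m; "tcp_pos": TCP position; "ee_rot": TCP orientation; "contact_force": force on the tool from outside, world axes, zero at the start; "torque": the same for the moment, N m; "opening": opening from 0.0 (shut) to 1.0 (fully open).
Only numpy, scipy, OpenCV 4.12 (cv2) and the standard library are available. Lean on these libraries where they do the work, as an engineer would, in place of code of your own. Each camera call takes 0.05 s, during which the arm holds its last target.

## Task

Put the two sharpening stones away: slide the box's lid back until it stops, lay the larger stone flat on the floor of the box and the smaller one flat, centred and squarely aligned on top of it, setting them down rather than dropping them. Then slide the lid fully shut, over the little ridge at the end, and let go; do not knock over or push aside the pepper mill, the salt shaker or the mug.

Things in the scene. Friction and masses are not known exactly. Their poses are not given: they have to be found in the camera images.
- stone_box: Open-topped brown wooden box, fixed to the worktop, 212 x 170 x 60 mm. Origin: on the worktop; +x points level along the lid's channel to the mouth (the end where the lid slides out), z up. In its frame (mm): box x -111..101, y -85..85; lid ledges at z 45, side walls of the channel at y +-76, lips over them z 54.5..60 reaching in to y +-70; the mouth wall is 45 high.
- box_in (a point): Point on the floor of the box's cavity, midway across; frame parallel to the box's. It lies at (10, 0, 6) mm in the box's frame. The cavity reaches from 82 mm before it (-x) to 81 mm beyond it (+x) and 70 mm to each side. With the lid fully back the cavity is open from 82 mm before to 42 mm beyond this point.
- ridge_top (a point): Crest of the sprung light-wood ridge across the solid block at the box's closed end, at (-83, 0, 47.5) mm in the box's frame; it stands 2.5 mm above the lid's ledge. The lid's edge meets it when 24 mm from home; passing it takes about 8 to 20 N along the channel, friction included, then it snaps into a groove under the lid. A stop ends the travel 0.5 mm past home.
- box_lid: Loose lid of the same wood, 202 x 149 x 8 mm, 0.2 to 0.42 kg, already in the channel (1.5 mm play each side and above), 45 to 85 mm open. Origin: centre of its underside; axes parallel to the box's. Home is x = 0, y = 0, z = 45 mm in the box's frame, so its x there is the opening. A cleat, 5 mm deep, stops it at an opening of 153 mm; pulled out, its outer end droops up to 6 mm.
- lid_bar (a point): Top centre of the wooden pull bar that stands across the lid: at (20, 0, 30) mm in the lid's frame. The bar is 14 mm thick along the channel (x), 70 mm long (y) and 22 mm high above the lid's top face; take it from above across its thickness, or push it.
- large_stone: The larger sharpening stone, plain grey slab 105 x 46 x 16 mm, 0.15 to 0.31 kg, lying loose and flat on the worktop. Origin: centre of its underside; x along its length, y across it, z up
- small_stone: The smaller sharpening stone, plain grey slab of the same look, 85 x 40 x 14 mm, 0.09 to 0.2 kg, lying loose and flat on the worktop. Origin: centre of its underside; x along its length, y across it, z up
- pepper_mill: Dark wooden pepper mill, 58 mm across, 160 mm tall, standing loose; origin centre of its foot. To be left standing where it is
- salt_shaker: Small salt shaker, 44 mm across, 90 mm tall, standing loose; origin centre of its foot. To be left standing where it is
- mug: White mug with handle, 87 x 116 x 88 mm, standing loose; origin centre of its underside. To be left standing where it is
- fruit_basket: Fixed wire basket of fruit, 276 mm across, 145 mm high; origin centre of its underside. An obstacle only; the other large things (kettle, canisters, oil bottle 272 mm tall) stand farther back, beyond 0.75 m from the robot
There are look-alikes about, which are no part of the job. Leave any white look-alike of the box_lid alone. Leave any orange or purple look-alike of the small_stone alone.

How it is judged:
By the outcome, as a careful person would: the job done as asked, in the order asked, and still so for the second after the job is handed in, with the robot touching nothing.
It also fails if it takes over 72 s, if anything falls off the work surface, if the arm or the gripper's body presses on something with over 40 N, if the wrist force passes 120 N, or if a joint passes its speed limit or range.

## Working session

There is one attempt and no reset: what is moved stays moved. The work goes in short steps, Python scripts to look and compute and a shell command to move; the robot and the scene stay as the last step left them, time stands still between calls to the robot, and variables do not carry over. Pictures are saved under pics/ and viewed, and the job is handed in when it is done.

```bash
ls; mkdir -p pics; cat > h.py <<'E'
import numpy as np, cv2
from scipy.spatial.transform import Rotation as Ro
from cell import r
def save(p,n,crop=None,s=1):
    c=p["color"]
    if crop: l,t,rr,b=crop; c=c[t:b,l:rr]
    c=cv2.resize(c,None,fx=s,fy=s,interpolation=cv2.INTER_CUBIC) if s!=1 else c
    cv2.imwrite("pics/"+n,cv2.cvtColor(np.ascontiguousarray(c),cv2.COLOR_RGB2BGR))
def pose(p,o=None):
    if "R" in p and p.get("R") is not None:
        R=np.array(p["R"]);t=np.array(p["t"]); return R.T,-R.T@t
    M=np.array(p["mount"]);T=np.eye(4);T[:3,:3]=Ro.from_quat(o["ee_rot"]).as_matrix();T[:3,3]=o["tcp_pos"]
    W=T@M; return W[:3,:3],W[:3,3]
def rays(p,px):
    return cv2.undistortPoints(np.array(px,float).reshape(-1,1,2),np.array(p["K"]),np.array(p["distortion"])).reshape(-1,2)
def at_z(p,px,z,o=None):
    A,c=pose(p,o); d=np.c_[rays(p,px),np.ones(len(rays(p,px)))]@A.T
    return c+d*((z-c[2])/d[:,2])[:,None]
def cloud(p,mask,o=None):
    v,u=np.nonzero(mask&(p["z_map"]>0)); z=p["z_map"][v,u]
    A,c=pose(p,o); q=np.c_[rays(p,np.c_[u,v]),np.ones(len(u))]*z[:,None]
    return q@A.T+c
def proj(p,X,o=None):
    A,c=pose(p,o); q=(np.atleast_2d(X)-c)@A
    return cv2.projectPoints(q.reshape(-1,1,3),np.zeros(3),np.zeros(3),np.array(p["K"]),np.array(p["distortion"]))[0].reshape(-1,2)
E
python3 - <<'E'
from h import *
o=r.observe();print(o)
for n in("scene","top","wrist"):
    p=r.snapshot(n);save(p,n+"0.png");print(n,p["K"].tolist(),p["distortion"])
    if n!="wrist":print(pose(p)[1])
    for q in("stone_box","box_lid","large_stone","small_stone","pepper_mill","salt_shaker","mug","fruit_basket"):
        print(q,[(round(m["confidence"],2),list(map(int,m["extent"]))) for m in r.masks_of(q,p)])
E
```

```text
pics
{'t': 0.0, 'joint_pos': array([-1.29539182e+00,  2.77112467e-01, -2.78763334e-02,  1.26802449e+00,
       -3.24473284e-06,  1.46738596e+00]), 'dq': array([ 0.00084844, -0.00178806,  0.00116847,  0.00101986, -0.00016762,
        0.00076734]), 'joint_efforts': array([-1.64865618e-03, -4.45510912e+01,  2.95199972e+01,  1.64751057e-02,
       -2.72774537e-05, -9.86053863e-06]), 'tcp_pos': array([ 230.90679253, -579.93773624,  230.17461012]), 'ee_rot': array([-0.69439197, -0.13391266,  0.6945289 , -0.13235101]), 'contact_force': array([-0.54561778,  0.42925802, -0.70674268]), 'torque': array([ 0.01542267,  0.00543497, -0.02034454]), 'opening': 0.9967222006340817}
scene [[390.6609184419053, 0.0, 313.3597142407297], [0.0, 390.6609184419053, 199.47047499035673], [0.0, 0.0, 1.0]] [-0.09412976  0.          0.          0.          0.        ]
[-499.20605153 -619.24818472  893.01243347]
stone_box [(0.85, [278, 185, 337, 237])]
box_lid [(0.87, [277, 188, 317, 217]), (0.61, [195, 175, 232, 200]), (0.19, [353, 210, 383, 221])]
large_stone [(0.61, [354, 209, 385, 222])]
small_stone [(0.87, [388
[... 545 characters left out ...]
268, 190, 327, 237]), (0.62, [168, 188, 228, 259])]
large_stone [(0.95, [361, 156, 390, 185])]
small_stone [(0.65, [404, 216, 425, 240]), (0.65, [443, 248, 472, 265]), (0.54, [437, 208, 461, 230])]
pepper_mill [(0.6, [355, 193, 376, 211])]
salt_shaker [(0.62, [415, 186, 430, 202])]
mug [(0.85, [351, 232, 389, 258])]
fruit_basket [(0.58, [413, 104, 500, 181]), (0.47, [404, 213, 426, 242])]
wrist [[347.7383611569803, 0.0, 320.24465611020685], [0.0, 347.7383611569803, 185.84682154965418], [0.0, 0.0, 1.0]] [-0.06809382  0.          0.          0.          0.        ]
stone_box []
box_lid []
large_stone []
small_stone [(0.72, [130, 0, 209, 4])]
pepper_mill []
salt_shaker []
mug []
fruit_basket []
```

```bash
python3 - <<'E'
import cv2
a=cv2.imread("pics/top0.png");cv2.imwrite("pics/top0c.png",cv2.resize(a[90:290,150:500],None,fx=2.2,fy=2.2,interpolation=cv2.INTER_CUBIC))
a=cv2.imread("pics/scene0.png");cv2.imwrite("pics/scene0c.png",cv2.resize(a[150:330,180:500],None,fx=2.5,fy=2.5,interpolation=cv2.INTER_CUBIC))
E
```

```text
(no output)
```

View pics/top0c.png

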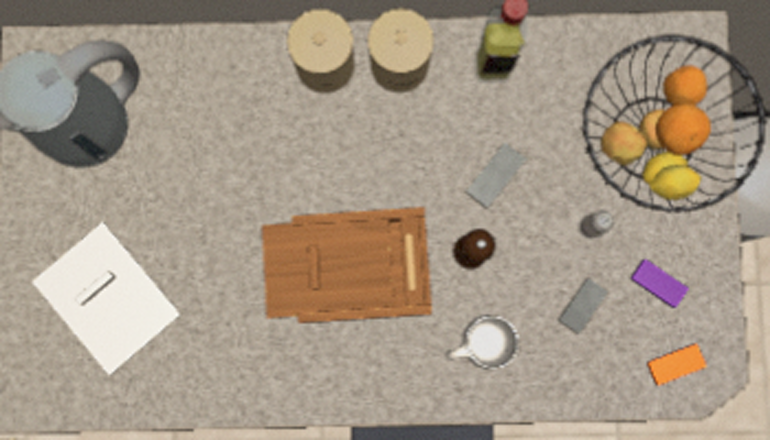

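View pics/scene0c.png

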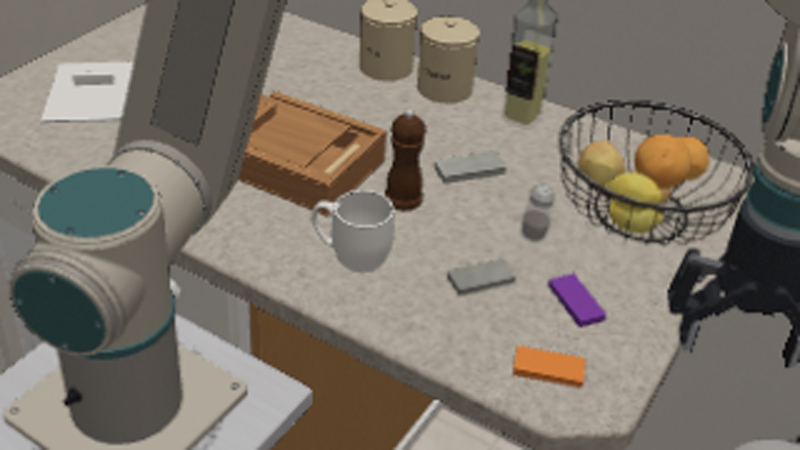

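The top view (crop scale 2.2, offset 150,90) shows these candidates:
- **Large stone:** grey slab at (375,170). Nothing else looks like it.
- **Small stone:** grey at (415,228). The purple (449,219) and orange (458,257) slabs are look-alikes, so I leave them.
- **Lid:** brown, in the box, at (298,213). The white one at (198,224) is a look-alike.

Next I measure poses.

```bash
python3 - <<'E'
from h import *
p=r.snapshot("top");np.save("/tmp/top.npy",p,allow_pickle=True)
for q,h in(("stone_box",60),("box_lid",53),("large_stone",16),("small_stone",14),("pepper_mill",0),("salt_shaker",0),("mug",0),("fruit_basket",0)):
    for m in r.masks_of(q,p)[:3]:
        C=cloud(p,m["region"]);
        v,u=np.nonzero(m["region"]);P=at_z(p,np.c_[u,v],h)[:,:2].astype(np.float32)
        rc=cv2.minAreaRect(P)
        print(q,round(m["confidence"],2),np.median(C,0).round(),"z",np.percentile(C[:,2],[5,50,95]).round(1),"rect",[np.round(x,1) for x in rc],"mean",P.mean(0).round(1), p["color"][m["region"]].mean(0).round())
for q,h in(("box_in",6),("ridge_top",47.5),("lid_bar",75),("stone_box",0),("box_lid",45),("large_stone",0),("small_stone",0),("pepper_mill",0),("salt_shaker",0),("mug",0)):
    for m in r.landmark_of(q,p)[:2]: print(q,round(m["confidence"],2),np.round(m["pixel"],1),at_z(p,[m["pixel"]],h).round(1))
save(p,"boxcrop.png",(255,175,440,265),4)
E
```

```text
stone_box 0.58 [513.  60.  54.] z [ 3.9 53.6 63.5] rect [array([503.6, 123.9]), array([170.7, 211.3]), np.float64(2.7)] mean [508.   77.9] [166. 114.  71.]
stone_box 0.18 [ 651. -100.   15.] z [ 8.9 15.2 20.5] rect [array([641.7, -94.4]), array([ 48.3, 104.9]), np.float64(51.4)] mean [643.1 -94.2] [151. 150. 142.]
box_lid 0.91 [501. 181.  53.] z [48.  52.7 59.1] rect [array([502.5, 178.7]), array([149.3, 202. ]), np.float64(3.2)] mean [501.1 179.6] [163. 110.  67.]
box_lid 0.68 [514.  64.  53.] z [ 2.5 53.2 63.4] rect [array([506.1, 126. ]), array([175. , 215.8]), np.float64(2.6)] mean [509.2  84.7] [165. 115.  73.]
box_lid 0.62 [462. 538.  11.] z [ 4.4 10.6 18.9] rect [array([461. , 525.4]), array([195., 146.]), np.float64(39.4)] mean [460.2 526. ] [237. 233. 224.]
large_stone 0.62 [651. -97.  15.] z [ 7.8 15.  20.5] rect [array([650.5, -97.6]), array([ 48.9, 109.9]), np.float64(48.2)] mean [649.9 -97.7] [151. 150. 142.]
small_stone 0.73 [ 432. -233.   14.] z [ 8.8 13.8 18.8] rect [array([ 432.5, -233. ]), array([38.7, 82.5]), np.float64(54.2)] mean [ 431.7 -233.2] [134. 134. 128.]

[... 984 characters left out ...]
0.] z [ 41.5 109.6 137.8] rect [array([ 735. , -398.3]), array([292.6, 299.9]), np.float64(34.1)] mean [ 718.2 -390.9] [153. 117.  65.]
ridge_top 0.57 [334.3 209.3] [[505.5  51.7  47.5]]
lid_bar 0.87 [290.3 213.1] [[493.4 203.5  75. ]]
lid_bar 0.64 [195.6 222.5] [[467.9 527.3  75. ]]
box_lid 0.85 [298.2 213.6] [[493.2 178.4  45. ]]
box_lid 0.68 [202.3 221.7] [[471.8 513.6  45. ]]
large_stone 0.55 [374.3 169.6] [[651.7 -98.9   0. ]]
large_stone 0.5 [335.5 210. ] [[506.7  46.1   0. ]]
small_stone 0.67 [414.  228.8] [[ 433.4 -233.6    0. ]]
small_stone 0.51 [458.9 255.4] [[ 336.4 -387.6    0. ]]
salt_shaker 0.58 [420.4 192.9] [[ 562.6 -262.4    0. ]]
mug 0.82 [364.1 245. ] [[379.1 -53.2   0. ]]
```

View pics/boxcrop.png

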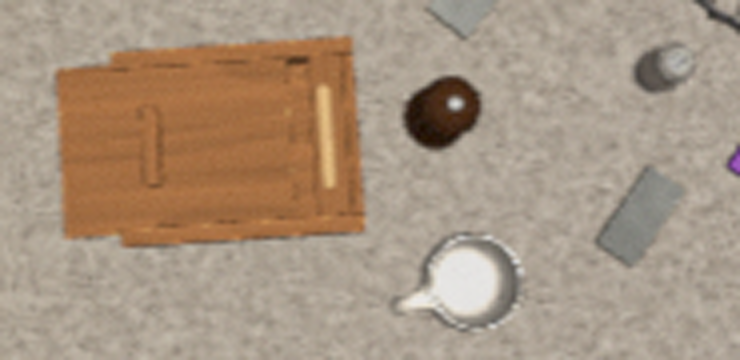

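```bash
cat >> h.py <<'E'
def go(target,ydir=None,o=None):
    """print shift (m) in tool axes and turn units to bring TCP to target and tool y to (±)ydir angle (rad, world)"""
    o=o or r.observe(); T=Ro.from_quat(o["ee_rot"]).as_matrix()
    d=T.T@(np.array(target)-o["tcp_pos"])/1000
    s="shift %s"%d.round(4)
    if ydir is not None:
        want=np.array([np.cos(ydir),np.sin(ydir),0]); w=T.T@want
        a=np.arctan2(w[2],w[1])  # rotation about tool x taking y to want
        aa=[(a+k*np.pi) for k in(-1,0,1)]
        s+=" turn options (units of 8deg) %s q6 %.2f"%([round(np.degrees(x)/8,2) for x in aa],o["joint_pos"][5])
    print(s,"n rows by dist %.1f"%(np.linalg.norm(d)/.05)); 
def st(o=None):
    o=o or r.observe(); T=Ro.from_quat(o["ee_rot"]).as_matrix()
    print("t %.2f tcp %s xax %s yang %.2fdeg F %s open %.3f q6 %.2f"%(o["t"],o["tcp_pos"].round(1),T[:,0].round(3),np.degrees(np.arctan2(T[1,1],T[0,1])),o["contact_force"].round(1),o["opening"],o["joint_pos"][5]))
E
python3 - <<'E'
from h import *
st();p=r.snapshot("wrist");print(np.array(p["mount"]).round(3))
o=r.observe();print(pose(p,o)[1])
go([470,-200,330],np.pi/2)
E
```

```text
t 2.30 tcp [ 231.1 -580.7  231.3] xax [ 0.  0. -1.] yang -68.30deg F [ 0.3 -0.  -0.1] open 1.001 q6 1.47
[[-2.0000e-03 -2.6300e-01  9.6500e-01 -1.4274e+02]
 [ 1.0000e+00 -1.0000e-03  2.0000e-03  4.0100e-01]
 [ 0.0000e+00  9.6500e-01  2.6300e-01 -6.5417e+01]
 [ 0.0000e+00  0.0000e+00  0.0000e+00  1.0000e+00]]
[ 292.05056983 -556.8864765   374.05058652]
shift [-0.0987 -0.2654 -0.3627] turn options (units of 8deg) [np.float64(-42.29), np.float64(-19.79), np.float64(2.71)] q6 1.47 n rows by dist 9.2
```

```bash
python3 - <<'E'
from h import *
go([520,120,260],np.radians(92.8))
E
```

```text
shift [-0.0287 -0.5442 -0.5275] turn options (units of 8deg) [np.float64(-42.64), np.float64(-20.14), np.float64(2.36)] q6 1.47 n rows by dist 15.2
```

```bash
python3 -m crank '[[[-0.01,-0.034,-0.033,0.3],[-0.02,-0.068,-0.066,0.6],[-0.03,-0.102,-0.099,0.9],[-0.03,-0.136,-0.132,1.2],[-0.03,-0.17,-0.165,1.5],[-0.03,-0.204,-0.198,1.8],[-0.03,-0.238,-0.231,2.1],[-0.03,-0.272,-0.264,2.36],[-0.03,-0.306,-0.297,2.36],[-0.03,-0.34,-0.33,2.36],[-0.03,-0.374,-0.363,2.36],[-0.03,-0.408,-0.396,2.36]]]' 50 
python3 - <<'E'
from h import *
st();go([520,120,260],np.radians(92.8))
E
```

```text
t: 3.55
tcp_pos: [448.7, -53.3, 261.7]
ee_rot: [0.707, 0.017, -0.706, 0.018]
contact_force: [0.9, -0.7, 0.2]
opening: 0.5
t 3.55 tcp [448.7 -53.3 261.7] xax [ 0.001 -0.    -1.   ] yang -87.18deg F [ 0.9 -0.7  0.2] open 0.500 q6 2.83
shift [ 0.0017 -0.1696 -0.0798] turn options (units of 8deg) [np.float64(-45.0), np.float64(-22.5), np.float64(0.0)] q6 2.83 n rows by dist 3.7
```

```bash
python3 -m crank '[[[0,-0.03,-0.014,-1],[0,-0.06,-0.028,-2],[0,-0.09,-0.042,-3],[0,-0.12,-0.056,-4],[0,-0.15,-0.07,-5],[0,-0.17,-0.07,-6],[0,-0.17,-0.07,-7],[0,-0.17,-0.07,-8],[0,-0.17,-0.07,-9],[0,-0.17,-0.07,-10],[0,-0.17,-0.07,-11],[0,-0.17,-0.07,-12]]]' 
python3 -m crank '[[[0,0,0,-1],[0,0,0,-2],[0,0,0,-3],[0,0,0,-4],[0,0,0,-5],[0,0,0,-6],[0,0,0,-7],[0,0,0,-8],[0,0,0,-9],[0,0,0,-10],[0,0,0,-10.5],[0,0,0,-10.5]]]' 
python3 - <<'E'
from h import *
o=r.observe();st(o);p=r.snapshot("wrist");save(p,"w1.png")
import pickle;pickle.dump((o,p),open("/tmp/w1.pkl","wb"))
for q,h in(("ridge_top",47.5),("lid_bar",75),("stone_box",0),("box_lid",45)):
    for m in r.landmark_of(q,p)[:1]: print(q,round(m["confidence"],2),np.round(m["pixel"],1),at_z(p,[m["pixel"]],h,o).round(1))
E
```

```text
t: 4.75
tcp_pos: [510.2, 120.0, 261.8]
ee_rot: [0.459, 0.538, -0.458, 0.539]
contact_force: [0.1, -0.3, -0.1]
opening: 0.503
t: 5.95
tcp_pos: [510.2, 120.0, 261.9]
ee_rot: [-0.02, 0.706, 0.019, 0.707]
contact_force: [0.4, -0.8, -0.9]
opening: 0.499
t 5.95 tcp [510.2 120.  261.9] xax [ 0.002 -0.    -1.   ] yang 93.14deg F [ 0.4 -0.8 -0.9] open 0.499 q6 0.05
ridge_top 0.72 [250.5 155. ] [[511.3  45.7  47.5]]
lid_bar 0.43 [373.5 153.7] [[498.3 169.1  75. ]]
box_lid 0.59 [376.5 152.7] [[502.1 177.   45. ]]
```

View pics/w1.png

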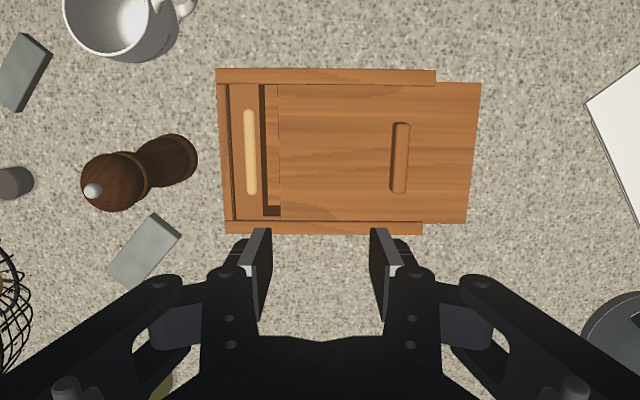

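The wrist view shows the box:
- Ridge from (249,109) to (251,195).
- Bar top at about (403,157).
- Inner lid edge at column 279.
- Mill (130,175), mug (120,25), large stone (143,250) and small stone (24,72).

I zoom in to read the corners.

```bash
python3 - <<'E'
from h import *
import pickle;o,p=pickle.load(open("/tmp/w1.pkl","rb"))
save(p,"w1z.png",(205,55,495,245),2.75)
E
```

```text
(no output)
```

View pics/w1z.png

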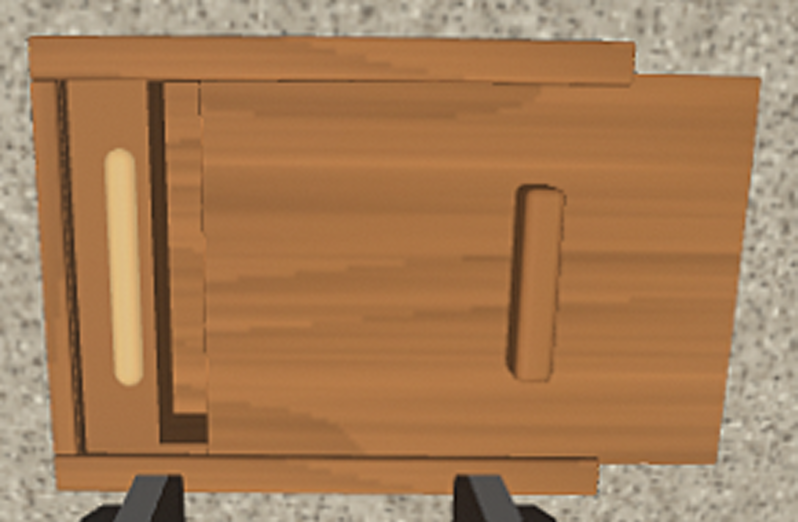

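```bash
python3 - <<'E'
from h import *
import pickle;o,p=pickle.load(open("/tmp/w1.pkl","rb"))
from scipy.optimize import least_squares
z=lambda a:np.array(a,float)/2.75+[205,55]-.3
B=[((-111,85,60),(30,37)),((-111,-85,60),(57,492)),((101,85,60),(634,42)),((101,-85,60),(598,493)),((-83,0,47.5),(124,266))]
L=[((101,74.5,8),(760,76)),((101,-74.5,8),(717,463)),((20,0,30),(540,284))]
def X(pts,x,y,th):
    a=np.array([q[0] for q in pts],float);c,s=np.cos(th),np.sin(th)
    return np.c_[x+c*a[:,0]-s*a[:,1],y+s*a[:,0]+c*a[:,1],a[:,2]]
def f(v):
    x,y,th,op,ly,dz=v
    b=X(B,x,y,th);l=X(L,x+np.cos(th)*op-np.sin(th)*ly,y+np.sin(th)*op+np.cos(th)*ly,th);l[:,2]+=45
    W=np.r_[b,l];W[:,2]+=dz
    return (proj(p,W,o)-z([q[1] for q in B+L])).ravel()
s=least_squares(f,[505,125,np.radians(92.8),60,0,0])
print(s.x.round(2),np.degrees(s.x[2]),f(s.x).reshape(-1,2).round(2).tolist())
v=s.x
print("bar",X([((v[3]+20,v[4],75),0)],*v[:3]),"box_in-20",X([((-10,0,6),0)],*v[:3]))
# stones
for q,h in(("large_stone",16),("small_stone",14)):
    pass
E
```

```text
[ 5.0577e+02  1.2763e+02  1.6200e+00  4.9410e+01  3.2000e-01 -2.7100e+00] 92.71379446113106 [[-0.48, -0.36], [0.31, -1.01], [0.43, -0.35], [-0.57, 0.16], [0.31, 1.56], [0.32, -0.37], [-0.46, -0.5], [0.1, 0.79]]
bar [[502.1667693  196.95187092  75.        ]] box_in-20 [[506.24357209 117.64595533   6.        ]]
```

```bash
python3 - <<'E'
from h import *
go([502.2,197,58],np.radians(92.7))
E
```

```text
shift [ 0.2038  0.0774 -0.0041] turn options (units of 8deg) [np.float64(-22.45), np.float64(0.05), np.float64(22.55)] q6 0.05 n rows by dist 4.4
```

```bash
python3 -m crank '[[[0,0.03,-0.004,0.05],[0.03,0.077,-0.004,0.05],[0.07,0.077,-0.004,0.05],[0.11,0.077,-0.004,0.05],[0.15,0.077,-0.004,0.05],[0.17,0.077,-0.004,0.05],[0.18,0.077,-0.004,0.05],[0.19,0.077,-0.004,0.05],[0.198,0.077,-0.004,0.05],[0.204,0.077,-0.004,0.05],[0.204,0.077,-0.004,0.05]]]' 45 20
python3 - <<'E'
from h import *
o=r.observe();st(o);p=r.snapshot("wrist");save(p,"w2.png")
E
```

```text
t: 7.3
tcp_pos: [502.4, 196.5, 57.7]
ee_rot: [-0.017, 0.706, 0.016, 0.707]
contact_force: [-0.4, -0.0, 0.1]
opening: 0.451
t 7.30 tcp [502.4 196.5  57.7] xax [ 0.001 -0.    -1.   ] yang 92.70deg F [-0.4 -0.   0.1] open 0.451 q6 0.21
```

View pics/w2.png

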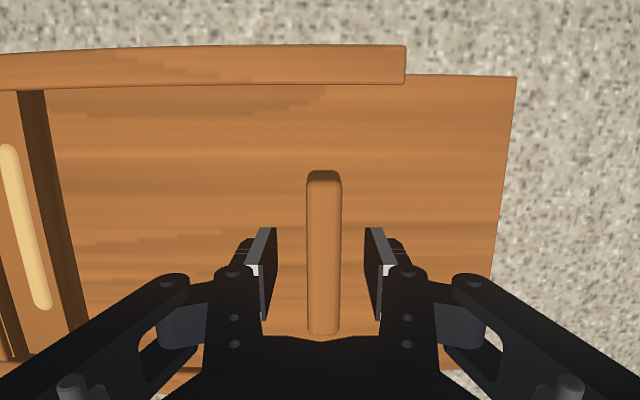

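The bar (column 324) sits centred between the pads. I close on it.

```bash
python3 -m crank '[[[0,0,0,0],[0,0,0,0],[0,0,0,0],[0,0,0,0],[0,0,0,0],[0,0,0,0]]]' 0 30
python3 -m crank '[[[0,0.005,0,0],[0,0.015,0,0],[0,0.028,0,0],[0,0.04,0,0],[0,0.053,0,0],[0,0.066,0,0],[0,0.079,0,0],[0,0.088,0,0],[0,0.094,0,0],[0,0.096,0,0]]]'
python3 -c "
from h import *
st()"
```

```text
t: 7.95
tcp_pos: [503.5, 196.8, 59.0]
ee_rot: [-0.017, 0.706, 0.017, 0.708]
contact_force: [0.0, 0.1, 5.9]
opening: 0.152
t: 8.95
tcp_pos: [498.6, 293.5, 58.7]
ee_rot: [-0.017, 0.706, 0.017, 0.708]
contact_force: [-1.0, -1.9, 0.2]
opening: 0.155
t 8.95 tcp [498.6 293.5  58.7] xax [ 0.003  0.    -1.   ] yang 92.75deg F [-1.  -1.9  0.2] open 0.155 q6 0.37
```

```bash
python3 -m crank '[[[0,0.002,0,0],[0,0.004,0,0],[0,0.006,0,0],[0,0.007,0,0],[0,0.007,0,0]]]'
python3 -m crank '[[[0,0.0015,0,0],[0,0.003,0,0],[0,0.003,0,0]]]'

```

```text
t: 9.45
tcp_pos: [498.2, 300.6, 58.7]
ee_rot: [-0.017, 0.706, 0.017, 0.708]
contact_force: [-1.0, -1.2, 1.1]
opening: 0.158
t: 9.75
tcp_pos: [498.2, 301.9, 58.3]
ee_rot: [-0.018, 0.706, 0.015, 0.708]
contact_force: [1.3, -5.6, 0.3]
opening: 0.155
```

```bash
python3 -m crank '[[[0,0.002,0,0],[0,0.003,0,0],[0,0.003,0,0]]]'

```

```text
t: 10.05
tcp_pos: [498.2, 302.0, 57.7]
ee_rot: [-0.02, 0.706, 0.012, 0.708]
contact_force: [2.1, -8.0, 0.6]
opening: 0.155
```

Lid is hard against the stop: TCP holds at y 302 while the force grows. I release and rise.

```bash
python3 -m crank '[[[0,-0.002,0,0],[0,-0.002,0,0],[0,-0.002,0,0],[0,-0.002,0,0],[-0.02,-0.002,0,0],[-0.06,-0.002,0,0],[-0.11,-0.002,0,0],[-0.16,-0.03,0,0],[-0.2,-0.08,0,0],[-0.2,-0.13,0,0],[-0.2,-0.18,0,0],[-0.2,-0.18,0,0]]]' 75 
python3 - <<'E'
from h import *
o=r.observe();st(o);p=r.snapshot("wrist");save(p,"w3.png")
import pickle;pickle.dump((o,p),open("/tmp/w3.pkl","wb"))
E
```

```text
t: 11.25
tcp_pos: [506.1, 121.4, 261.1]
ee_rot: [-0.019, 0.705, 0.011, 0.709]
contact_force: [-0.6, 0.1, 0.7]
opening: 0.75
t 11.25 tcp [506.1 121.4 261.1] xax [ 0.007 -0.011 -1.   ] yang 92.44deg F [-0.6  0.1  0.7] open 0.750 q6 0.07
```

View pics/w3.png

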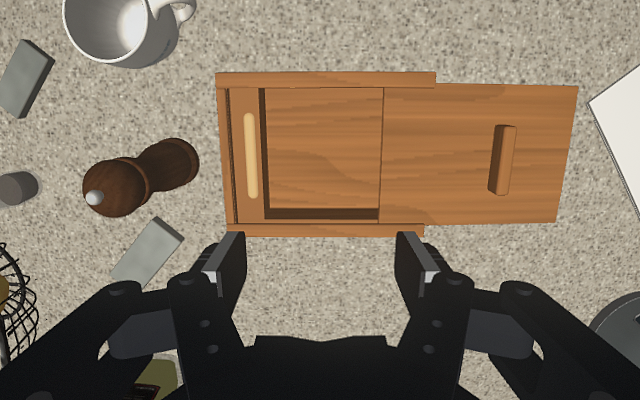

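The cavity is open between columns 265 and 380, and the lid is out with its bar at (502,160). The large stone is at (147,252) and the small one at (25,78). I measure both stones and the box from this view.

```bash
python3 - <<'E'
from h import *
import pickle;o,p=pickle.load(open("/tmp/w3.pkl","rb"))
save(p,"w3z.png",(205,60,445,245),3.2)
for q,h in(("large_stone",16),("small_stone",14)):
    for m in r.masks_of(q,p)[:3]:
        v,u=np.nonzero(m["region"]);P=at_z(p,np.c_[u,v],h,o)[:,:2].astype(np.float32)
        rc=cv2.minAreaRect(P); print(q,round(m["confidence"],2),m["extent"],[np.round(x,1) for x in rc],P.mean(0).round(1))
save(p,"w3s.png",(90,200,210,310),4)
E
```

```text
large_stone 0.6 [110.0, 215.7, 182.1, 287.6] [array([648. , -97.9]), array([ 48.9, 113.7]), np.float64(48.8)] [643.4 -94.1]
small_stone 0.91 [3.5, 41.1, 55.7, 119.0] [array([ 435.6, -229.6]), array([47.2, 89.2]), np.float64(52.8)] [ 433.9 -227.5]
```

View pics/w3z.png

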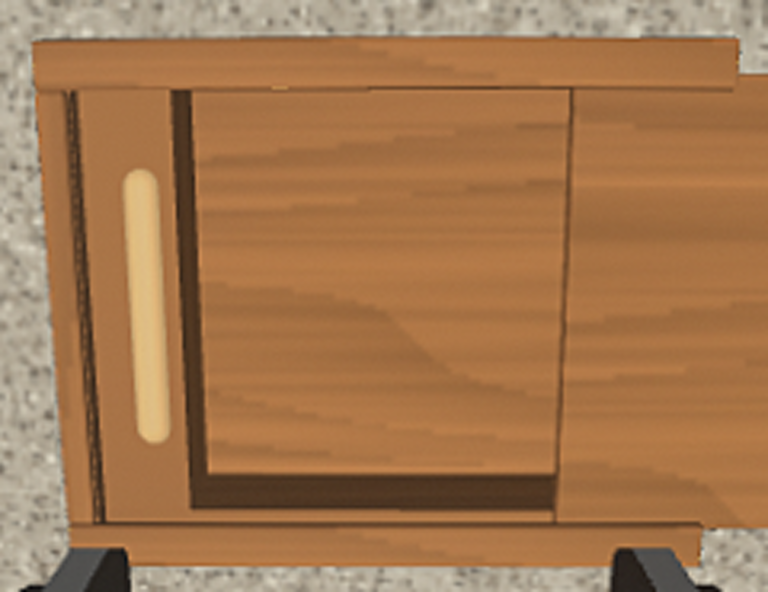

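View pics/w3s.png

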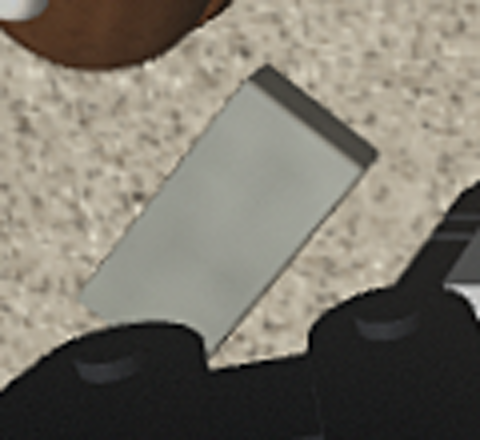

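```bash
python3 - <<'E'
from h import *
import pickle;o,p=pickle.load(open("/tmp/w3.pkl","rb"))
from scipy.optimize import least_squares
pt=np.load("/tmp/top.npy",allow_pickle=True).item()
print("mill cap",at_z(pt,[[368,201.4]],158), "wrist",at_z(p,[[94,197]],158,o))
z=lambda a:np.array(a,float)/3.2+[205,60]-.3
B=[((-111,85,60),(34,41)),((-111,-85,60),(72,565)),((101,85,60),(739,38)),((101,-85,60),(700,567)),((-83,0,47.5),(147,306)),((-72,-70,6),(207,474))]
def X(pts,x,y,th):
    a=np.array([q[0] for q in pts],float);c,s=np.cos(th),np.sin(th)
    return np.c_[x+c*a[:,0]-s*a[:,1],y+s*a[:,0]+c*a[:,1],a[:,2]]
def f(v):
    b=X(B,*v[:3]);b[:,2]+=v[3]
    return (proj(p,b,o)-z([q[1] for q in B])).ravel()
s=least_squares(f,[505,127,1.62,0]);print(s.x.round(2),np.degrees(s.x[2]),f(s.x).reshape(-1,2).round(2).tolist())
c=np.array([[250,75],[375,155],[207,355]])/4+[90,200]
print(at_z(p,c,16,o))
go([640,-100,200],np.radians(50.5))
E
```

```text
mill cap [[520.08200208 -54.58662546 158.        ]] wrist [[523.75754052 -54.50722759 158.        ]]
[505.9  127.55   1.62  -2.15] 92.56403972696364 [[-0.52, -0.32], [-0.01, -0.2], [0.42, 0.14], [-0.37, -0.2], [0.07, 1.31], [0.46, -0.86]]
[[ 597.1609112   -83.2556968    16.        ]
 [ 621.42956145  -45.92417332   16.        ]
 [ 696.2555983  -107.92021059   16.        ]]
shift [ 0.0627 -0.2288  0.1241] turn options (units of 8deg) [np.float64(-17.25), np.float64(5.25), np.float64(27.75)] q6 0.08 n rows by dist 5.4
```

```bash
python3 -m crank '[[[0,-0.038,0.02,0.8],[0,-0.076,0.04,1.6],[0,-0.114,0.062,2.4],[0,-0.152,0.083,3.2],[0,-0.19,0.104,4],[0.02,-0.22,0.12,4.8],[0.04,-0.229,0.124,5.25],[0.063,-0.229,0.124,5.25],[0.063,-0.229,0.124,5.25]]]' 75
python3 - <<'E'
from h import *
o=r.observe();st(o);p=r.snapshot("wrist");save(p,"w4.png")
import pickle;pickle.dump((o,p),open("/tmp/w4.pkl","wb"))
for q,h in(("large_stone",16),):
    for m in r.masks_of(q,p)[:2]:
        v,u=np.nonzero(m["region"]);P=at_z(p,np.c_[u,v],h,o)[:,:2].astype(np.float32)
        rc=cv2.minAreaRect(P); print(q,round(m["confidence"],2),m["extent"],[np.round(x,1) for x in rc],P.mean(0).round(1))
E
```

```text
t: 12.3
tcp_pos: [637.8, -98.4, 195.0]
ee_rot: [0.236, 0.666, -0.241, 0.665]
contact_force: [-0.9, 0.2, -0.7]
opening: 0.748
t 12.30 tcp [637.8 -98.4 195. ] xax [-0.003 -0.007 -1.   ] yang 50.56deg F [-0.9  0.2 -0.7] open 0.748 q6 0.44
large_stone 0.89 [305.0, 124.2, 352.2, 226.9] [array([ 652. , -100.2]), array([ 46.4, 104.1]), np.float64(51.5)] [650.4 -99. ]
```

View pics/w4.png

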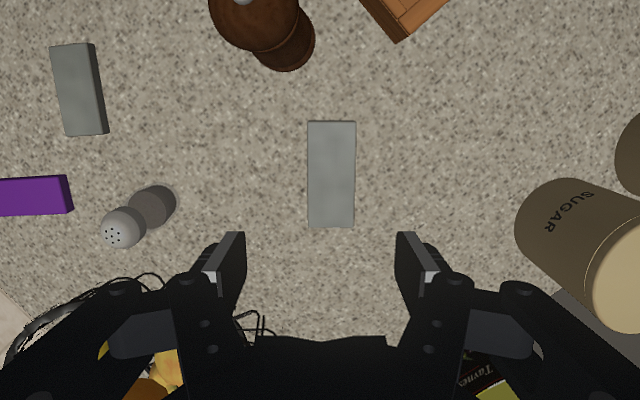

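The large stone is complete in view at (331,174) and measures 46.4 x 104.1 mm, matching the larger one. I descend and grasp.

```bash
python3 - <<'E'
from h import *
go([652,-100,2.5],np.radians(51.3))
E
```

```text
shift [0.1967 0.0077 0.0088] turn options (units of 8deg) [np.float64(-22.59), np.float64(-0.09), np.float64(22.41)] q6 0.44 n rows by dist 3.9
```

```bash
python3 -m crank '[[[0.02,0.008,0.009,-0.09],[0.06,0.008,0.009,-0.09],[0.1,0.008,0.009,-0.09],[0.14,0.008,0.009,-0.09],[0.165,0.008,0.009,-0.09],[0.18,0.008,0.009,-0.09],[0.188,0.008,0.009,-0.09],[0.192,0.008,0.009,-0.09],[0.192,0.008,0.009,-0.09]]]' 75
python3 - <<'E'
from h import *
o=r.observe();st(o);go([652,-100,2.5],np.radians(51.3));p=r.snapshot("wrist");save(p,"w5.png")
E
```

```text
t: 13.3
tcp_pos: [653.6, -99.9, 8.3]
ee_rot: [0.232, 0.664, -0.236, 0.67]
contact_force: [-0.2, 1.1, 0.2]
opening: 0.753
t 13.30 tcp [653.6 -99.9   8.3] xax [ 0.005 -0.009 -1.   ] yang 51.33deg F [-0.2  1.1  0.2] open 0.753 q6 0.43
shift [ 0.0058 -0.001  -0.0012] turn options (units of 8deg) [np.float64(-22.5), np.float64(0.0), np.float64(22.5)] q6 0.43 n rows by dist 0.1
```

View pics/w5.png

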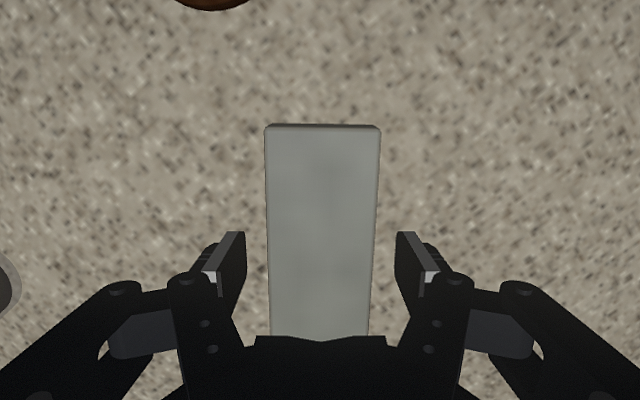

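```bash
python3 -m crank '[[[0.003,-0.001,-0.001,0],[0.0055,-0.001,-0.001,0],[0.0055,-0.001,-0.001,0]]]' 75 60
python3 -m crank '[[[0,0,0,0],[0,0,0,0],[0,0,0,0],[0,0,0,0],[0,0,0,0]]]' 0 60
python3 - <<'E'
from h import *
o=r.observe();st(o)
E
```

```text
t: 13.65
tcp_pos: [652.4, -100.3, 3.4]
ee_rot: [0.232, 0.664, -0.237, 0.67]
contact_force: [-0.6, -0.5, 0.6]
opening: 0.751
t: 14.15
tcp_pos: [652.8, -100.5, 3.9]
ee_rot: [0.232, 0.664, -0.237, 0.671]
contact_force: [-0.6, -0.7, 4.1]
opening: 0.517
t 14.15 tcp [ 652.8 -100.5    3.9] xax [ 0.007 -0.009 -1.   ] yang 51.31deg F [-0.6 -0.7  4.1] open 0.517 q6 0.43
```

```bash
python3 -m crank '[[[-0.005,0,0,0],[-0.02,0,0,0],[-0.05,0,0,0],[-0.09,0,0,0],[-0.13,0,0,0],[-0.17,0,0,0],[-0.2,0,0,0],[-0.21,0,0,0],[-0.21,0,0,0]]]'
python3 - <<'E'
from h import *
o=r.observe();st(o);go([506.3,118,180],np.radians(92.6));p=r.snapshot("wrist");save(p,"w6.png")
E
```

```text
t: 15.05
tcp_pos: [652.4, -98.7, 216.1]
ee_rot: [0.232, 0.662, -0.236, 0.672]
contact_force: [0.7, -0.8, -2.4]
opening: 0.517
t 15.05 tcp [652.4 -98.7 216.1] xax [ 0.01 -0.01 -1.  ] yang 51.32deg F [ 0.7 -0.8 -2.4] open 0.517 q6 0.43
shift [ 0.0323  0.0779 -0.25  ] turn options (units of 8deg) [np.float64(-27.66), np.float64(-5.16), np.float64(17.34)] q6 0.43 n rows by dist 5.3
```

View pics/w6.png

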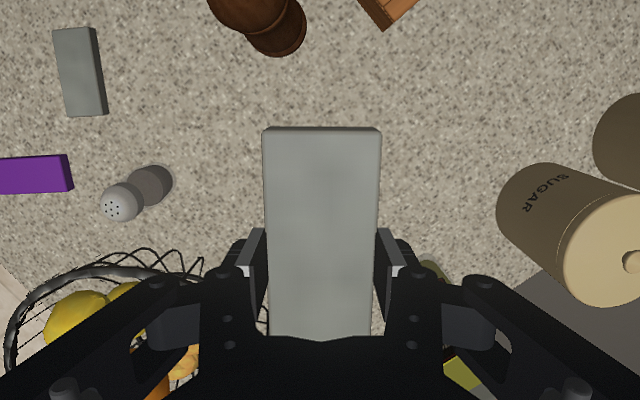

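The stone is held squarely and stays level. I carry it over the cavity.

```bash
python3 -m crank '[[[0,0.01,-0.03,-0.6],[0,0.02,-0.065,-1.3],[0,0.032,-0.105,-2.1],[0,0.045,-0.145,-2.9],[0,0.058,-0.185,-3.7],[0,0.07,-0.22,-4.5],[0.01,0.078,-0.245,-5.16],[0.03,0.078,-0.25,-5.16],[0.05,0.078,-0.25,-5.16],[0.05,0.078,-0.25,-5.16]]]'
python3 - <<'E'
from h import *
o=r.observe();st(o);go([506.3,118,80],np.radians(92.6));p=r.snapshot("wrist");save(p,"w7.png")
import pickle;pickle.dump((o,p),open("/tmp/w7.pkl","wb"))
E
```

```text
t: 16.1
tcp_pos: [499.9, 118.0, 155.1]
ee_rot: [-0.02, 0.709, 0.013, 0.705]
contact_force: [-1.0, 0.4, -2.5]
opening: 0.521
t 16.10 tcp [499.9 118.  155.1] xax [-0.005 -0.011 -1.   ] yang 92.65deg F [-1.   0.4 -2.5] open 0.521 q6 0.07
shift [0.075  0.0005 0.0068] turn options (units of 8deg) [np.float64(-22.49), np.float64(0.01), np.float64(22.51)] q6 0.07 n rows by dist 1.5
```

View pics/w7.png

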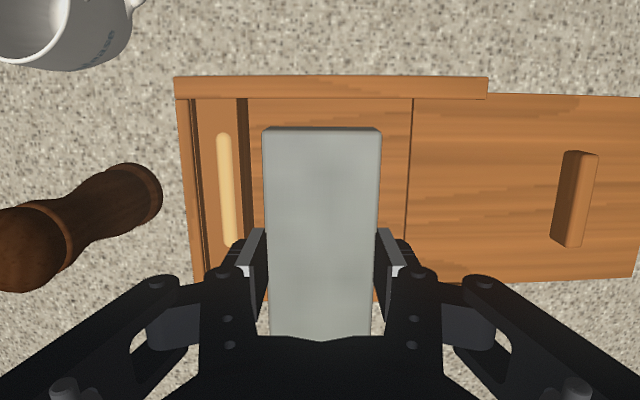

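```bash
python3 -m crank '[[[0.02,0.0005,0.005,0],[0.05,0.0005,0.007,0],[0.075,0.0005,0.007,0],[0.09,0.0005,0.007,0],[0.1,0.0005,0.007,0],[0.1,0.0005,0.007,0]]]'
python3 - <<'E'
from h import *
o=r.observe();st(o);go([506.3,118,15],np.radians(92.6));p=r.snapshot("wrist");save(p,"w8.png")
E
```

```text
t: 16.75
tcp_pos: [507.4, 117.4, 55.8]
ee_rot: [-0.02, 0.709, 0.012, 0.705]
contact_force: [-1.2, 0.8, -1.8]
opening: 0.519
t 16.75 tcp [507.4 117.4  55.8] xax [-0.004 -0.011 -1.   ] yang 92.59deg F [-1.2  0.8 -1.8] open 0.519 q6 0.06
shift [ 0.0408  0.0011 -0.0009] turn options (units of 8deg) [np.float64(-22.5), np.float64(-0.0), np.float64(22.5)] q6 0.06 n rows by dist 0.8
```

View pics/w8.png

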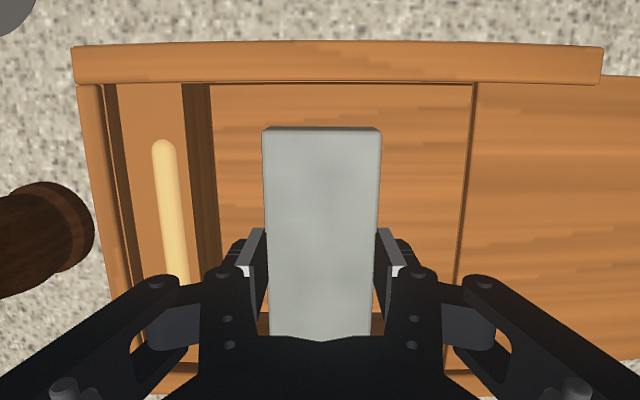

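The stone is well inside the opening, from about columns 262 to 380 against a cavity from 210 to 472. I lower it to just above the floor.

```bash
python3 -m crank '[[[0.01,0.001,0,0],[0.025,0.001,0,0],[0.034,0.001,0,0],[0.038,0.001,0,0],[0.041,0.001,0,0],[0.0415,0.001,0,0]]]'
python3 -m crank '[[[0.001,0,0,0],[0.002,0,0,0],[0.003,0,0,0],[0.003,0,0,0]]]'
```

```text
t: 17.4
tcp_pos: [508.3, 118.1, 15.3]
ee_rot: [-0.02, 0.708, 0.012, 0.706]
contact_force: [0.5, -0.3, -1.7]
opening: 0.517
t: 17.8
tcp_pos: [508.3, 118.1, 12.4]
ee_rot: [-0.02, 0.708, 0.012, 0.706]
contact_force: [-0.1, 0.5, -1.0]
opening: 0.52
```

```bash
python3 -m crank '[[[0.0007,0,0,0],[0.0015,0,0,0],[0.0022,0,0,0],[0.0022,0,0,0]]]'

```

```text
t: 18.2
tcp_pos: [508.3, 118.1, 10.3]
ee_rot: [-0.02, 0.708, 0.012, 0.706]
contact_force: [-1.0, -1.4, 0.7]
opening: 0.514
```

```bash
python3 -m crank '[[[0.0005,0,0,0],[0.001,0,0,0],[0.001,0,0,0]]]'

```

```text
t: 18.5
tcp_pos: [508.3, 118.1, 10.0]
ee_rot: [-0.02, 0.708, 0.012, 0.706]
contact_force: [-4.3, 0.4, 5.4]
opening: 0.52
```

Contact with the floor at 5 N. I release and rise.

```bash
python3 -m crank '[[[0,0,0,0],[0,0,0,0],[0,0,0,0],[0,0,0,0]]]' 72
python3 -m crank '[[[-0.01,0,0,0],[-0.03,0,0,0],[-0.06,0,0,0],[-0.1,0,0,0],[-0.14,0,0,0],[-0.18,0,0,0],[-0.2,0,0,0],[-0.2,0,0,0]]]'
python3 - <<'E'
from h import *
o=r.observe();st(o);p=r.snapshot("wrist");save(p,"w9.png")
import pickle;pickle.dump((o,p),open("/tmp/w9.pkl","wb"))
for q,h in(("large_stone",22),):
    for m in r.masks_of(q,p)[:2]:
        v,u=np.nonzero(m["region"]);P=at_z(p,np.c_[u,v],h,o)[:,:2].astype(np.float32)
        rc=cv2.minAreaRect(P); print(q,round(m["confidence"],2),m["extent"],[np.round(x,1) for x in rc],P.mean(0).round(1))
E
```

```text
t: 18.9
tcp_pos: [508.4, 118.1, 9.9]
ee_rot: [-0.02, 0.708, 0.012, 0.706]
contact_force: [-0.2, -0.4, 0.1]
opening: 0.721
t: 19.7
tcp_pos: [511.8, 120.6, 214.8]
ee_rot: [-0.019, 0.705, 0.013, 0.709]
contact_force: [0.1, 0.1, 0.1]
opening: 0.722
t 19.70 tcp [511.8 120.6 214.8] xax [ 0.007 -0.009 -1.   ] yang 92.60deg F [0.1 0.1 0.1] open 0.722 q6 0.07
large_stone 0.85 [295.7, 103.5, 341.7, 206.2] [array([507.2, 117. ]), array([103.5,  45.7]), np.float64(2.2)] [505.2 116.9]
```

View pics/w9.png

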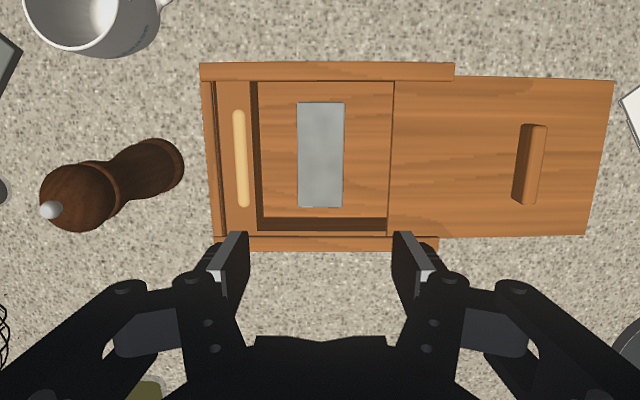

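The large stone lies flat and square in the cavity at (320,155), measured at (507.2,117.0) with an angle of 92.2°. Next is the grey small stone.

```bash
python3 - <<'E'
from h import *
go([428,-225,195],np.radians(53.5))
E
```

```text
shift [ 0.019  -0.341  -0.0964] turn options (units of 8deg) [np.float64(-17.61), np.float64(4.89), np.float64(27.39)] q6 0.07 n rows by dist 7.1
```

```bash
python3 -m crank '[[[-0.01,-0.03,-0.008,0],[-0.01,-0.07,-0.02,0.6],[-0.01,-0.11,-0.031,1.2],[-0.01,-0.155,-0.044,1.8],[-0.01,-0.2,-0.056,2.5],[-0.01,-0.245,-0.069,3.2],[-0.01,-0.29,-0.082,4],[0,-0.325,-0.092,4.6],[0.02,-0.341,-0.096,4.89],[0.02,-0.341,-0.096,4.89],[0.02,-0.341,-0.096,4.89]]]' 72
python3 - <<'E'
from h import *
o=r.observe();st(o);p=r.snapshot("wrist");save(p,"w10.png")
import pickle;pickle.dump((o,p),open("/tmp/w10.pkl","wb"))
for q,h in(("small_stone",14),):
    for m in r.masks_of(q,p)[:3]:
        v,u=np.nonzero(m["region"]);P=at_z(p,np.c_[u,v],h,o)[:,:2].astype(np.float32)
        rc=cv2.minAreaRect(P); print(q,round(m["confidence"],2),m["extent"],[np.round(x,1) for x in rc],P.mean(0).round(1),p["color"][m["region"]].mean(0).round())
E
```

```text
t: 20.9
tcp_pos: [426.9, -223.9, 192.0]
ee_rot: [0.219, 0.672, -0.225, 0.671]
contact_force: [0.3, -0.3, 0.3]
opening: 0.718
t 20.90 tcp [ 426.9 -223.9  192. ] xax [-0.005 -0.007 -1.   ] yang 53.46deg F [ 0.3 -0.3  0.3] open 0.718 q6 0.03
small_stone 0.77 [111.5, 135.8, 181.5, 228.0] [array([ 339.2, -376.3]), array([43. , 90.8]), np.float64(19.9)] [ 338.6 -374.7] [204. 108.  42.]
small_stone 0.74 [301.7, 134.0, 342.7, 220.7] [array([ 434.4, -233.1]), array([40., 85.]), np.float64(53.6)] [ 433.3 -232.4] [117. 118. 112.]
```

View pics/w10.png

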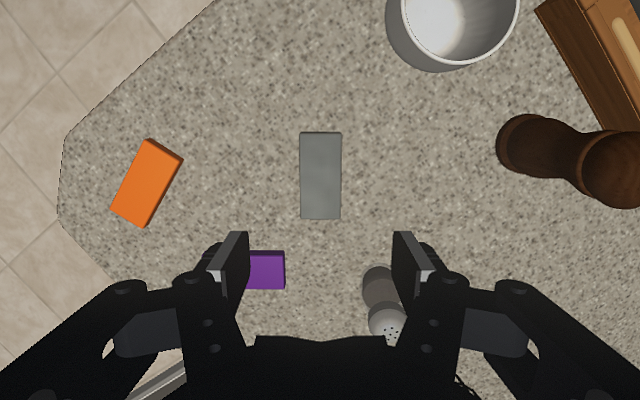

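The grey stone at (321,176) measures 40 x 85 mm, so it is the right one. The orange (146,183) and purple (267,270) slabs are left alone. I check finger clearance to the purple slab and the salt shaker.

```bash
python3 - <<'E'
from h import *
import pickle;o,p=pickle.load(open("/tmp/w10.pkl","rb"))
T=Ro.from_quat(o["ee_rot"]).as_matrix()
for n,px,h in(("purple edge",[285,251],14),("salt foot",[378,268],0),("salt foot l",[363,285],0),("stone",[321,176],14)):
    X=at_z(p,[px],h,o)[0];print(n,X.round(),(T.T@(X-np.array([434.4,-233.1,3]))).round())
go([434.4,-233.1,8],np.radians(53.6))
E
```

```text
purple edge [ 476. -308.   14.] [-11. -36.  78.]
salt foot [ 555. -246.    0.] [  2.  62. 105.]
salt foot l [ 563. -270.    0.] [  3.  46. 125.]
stone [ 435. -233.   14.] [-11.   1.   0.]
shift [ 0.1857 -0.0021  0.0096] turn options (units of 8deg) [np.float64(-22.5), np.float64(-0.0), np.float64(22.5)] q6 0.03 n rows by dist 3.7
```

```bash
python3 -m crank '[[[0.02,-0.002,0.01,0],[0.06,-0.002,0.01,0],[0.1,-0.002,0.01,0],[0.14,-0.002,0.01,0],[0.162,-0.002,0.01,0],[0.175,-0.002,0.01,0],[0.182,-0.002,0.01,0],[0.184,-0.002,0.01,0],[0.184,-0.002,0.01,0]]]' 72
python3 - <<'E'
from h import *
o=r.observe();st(o);go([434.4,-233.1,2.5],np.radians(53.6));p=r.snapshot("wrist");save(p,"w11.png")
E
```

```text
t: 21.9
tcp_pos: [435.9, -233.7, 10.7]
ee_rot: [0.217, 0.671, -0.224, 0.673]
contact_force: [-0.0, 0.3, 0.8]
opening: 0.717
t 21.90 tcp [ 435.9 -233.7   10.7] xax [-0.   -0.01 -1.  ] yang 53.59deg F [-0.   0.3  0.8] open 0.717 q6 0.02
shift [ 0.0082 -0.0003 -0.0016] turn options (units of 8deg) [np.float64(-22.5), np.float64(-0.0), np.float64(22.5)] q6 0.02 n rows by dist 0.2
```

View pics/w11.png

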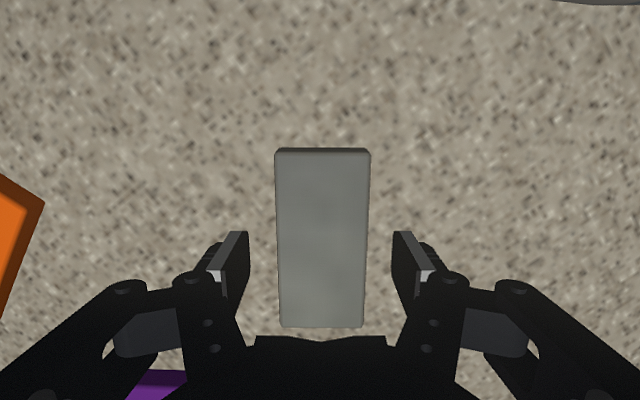

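```bash
python3 -m crank '[[[0.003,0,-0.0016,0],[0.0065,0,-0.0016,0],[0.0065,0,-0.0016,0]]]' 72 60
python3 -m crank '[[[0,0,0,0],[0,0,0,0],[0,0,0,0],[0,0,0,0],[0,0,0,0]]]' 0 60
python3 - <<'E'
from h import *
o=r.observe();st(o)
E
python3 -m crank '[[[-0.005,0,0,0],[-0.02,0,0,0],[-0.05,0,0,0],[-0.09,0,0,0],[-0.13,0,0,0],[-0.17,0,0,0],[-0.2,0,0,0],[-0.21,0,0,0],[-0.21,0,0,0]]]'
python3 - <<'E'
from h import *
o=r.observe();st(o);go([508.3,118,200],np.radians(92.4));p=r.snapshot("wrist");save(p,"w12.png")
E
```

```text
t: 22.25
tcp_pos: [434.5, -232.9, 4.4]
ee_rot: [0.217, 0.671, -0.225, 0.673]
contact_force: [-0.1, 0.5, -0.2]
opening: 0.721
t: 22.75
tcp_pos: [434.7, -233.1, 4.8]
ee_rot: [0.217, 0.67, -0.225, 0.673]
contact_force: [-0.3, 0.8, 6.1]
opening: 0.445
t 22.75 tcp [ 434.7 -233.1    4.8] xax [ 0.    -0.011 -1.   ] yang 53.57deg F [-0.3  0.8  6.1] open 0.445 q6 0.02
t: 23.65
tcp_pos: [435.4, -231.4, 215.8]
ee_rot: [0.217, 0.669, -0.225, 0.674]
contact_force: [-0.2, -0.5, -1.6]
opening: 0.447
t 23.65 tcp [ 435.4 -231.4  215.8] xax [ 0.003 -0.013 -1.   ] yang 53.57deg F [-0.2 -0.5 -1.6] open 0.447 q6 0.02
shift [ 0.0116  0.3245 -0.149 ] turn options (units of 8deg) [np.float64(-27.35), np.float64(-4.85), np.float64(17.65)] q6 0.02 n rows by dist 7.1
```

View pics/w12.png

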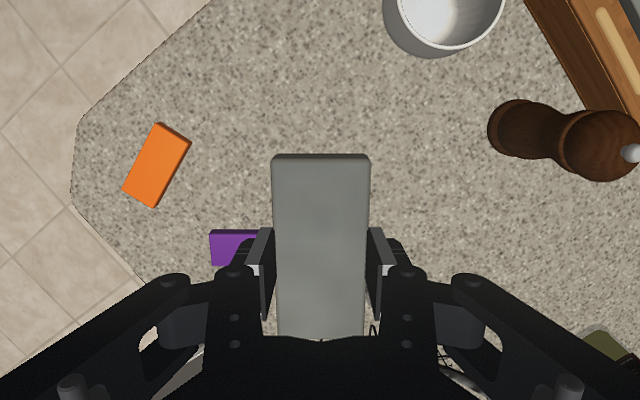

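```bash
python3 -m crank '[[[0,0.03,-0.014,0],[0,0.07,-0.032,-0.6],[0,0.11,-0.05,-1.2],[0,0.155,-0.071,-1.8],[0,0.2,-0.092,-2.5],[0,0.245,-0.113,-3.2],[0,0.285,-0.131,-4],[0.01,0.315,-0.145,-4.6],[0.03,0.325,-0.149,-4.85],[0.06,0.325,-0.149,-4.85],[0.06,0.325,-0.149,-4.85]]]'
python3 - <<'E'
from h import *
o=r.observe();st(o);go([508.3,118.1,60],np.radians(92.5));p=r.snapshot("wrist");save(p,"w13.png")
E
```

```text
t: 24.8
tcp_pos: [501.4, 118.6, 143.4]
ee_rot: [-0.019, 0.712, 0.011, 0.702]
contact_force: [-1.6, 0.0, -2.2]
opening: 0.442
t 24.80 tcp [501.4 118.6 143.4] xax [-0.014 -0.012 -1.   ] yang 92.45deg F [-1.6  0.  -2.2] open 0.442 q6 0.07
shift [0.0833 0.0002 0.0081] turn options (units of 8deg) [np.float64(-22.51), np.float64(-0.01), np.float64(22.49)] q6 0.07 n rows by dist 1.7
```

```bash
python3 -m crank '[[[0.02,0,0.006,0],[0.045,0,0.008,0],[0.065,0,0.008,0],[0.078,0,0.008,0],[0.083,0,0.008,0],[0.083,0,0.008,0],[0.083,0,0.008,0]]]'
python3 - <<'E'
from h import *
o=r.observe();st(o);go([508.3,118.1,40],np.radians(92.5));p=r.snapshot("wrist");save(p,"w14.png")
E
```

```text
t: 25.55
tcp_pos: [511.2, 117.8, 63.7]
ee_rot: [-0.019, 0.71, 0.011, 0.704]
contact_force: [0.3, -0.2, -1.4]
opening: 0.443
t 25.55 tcp [511.2 117.8  63.7] xax [-0.009 -0.012 -1.   ] yang 92.39deg F [ 0.3 -0.2 -1.4] open 0.443 q6 0.07
shift [ 0.0237  0.0007 -0.0026] turn options (units of 8deg) [np.float64(-22.51), np.float64(-0.01), np.float64(22.49)] q6 0.07 n rows by dist 0.5
```

View pics/w14.png

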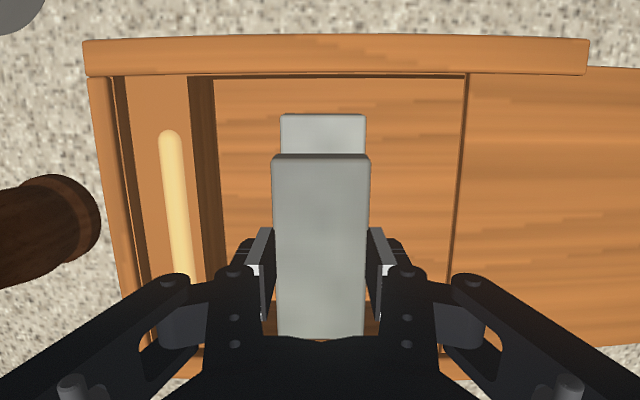

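```bash
python3 - <<'E'
from h import *
o=r.observe();p=r.snapshot("wrist");save(p,"w15.png",(250,95,390,190),5.5)
T=Ro.from_quat(o["ee_rot"]).as_matrix();print(o["tcp_pos"].round(1))
for n,px,z in(("L",[[282,115],[365,115]],22),("S",[[272,157],[369.5,157]],o["tcp_pos"][2]-4.8+14)):
    X=at_z(p,px,z,o);m=X.mean(0);d=X[1]-X[0];print(n,X.round(1).tolist(),"mid",m.round(2),"len",np.linalg.norm(d).round(1),"ang",np.degrees(np.arctan2(d[1],d[0])).round(2),"rel tcp (tool)",(T.T@(m-o["tcp_pos"])).round(2))
E
```

```text
[511.4 117.8  63.8]
L [[456.9, 93.9, 22.0], [455.1, 137.4, 22.0]] mid [456.02 115.68  22.  ] len 43.5 ang 92.45 rel tcp (tool) [ 42.34   0.65 -55.01]
S [[470.3, 96.4, 73.0], [468.6, 134.5, 73.0]] mid [469.46 115.42  73.05] len 38.1 ang 92.53 rel tcp (tool) [ -8.82  -0.75 -42.04]
```

View pics/w15.png

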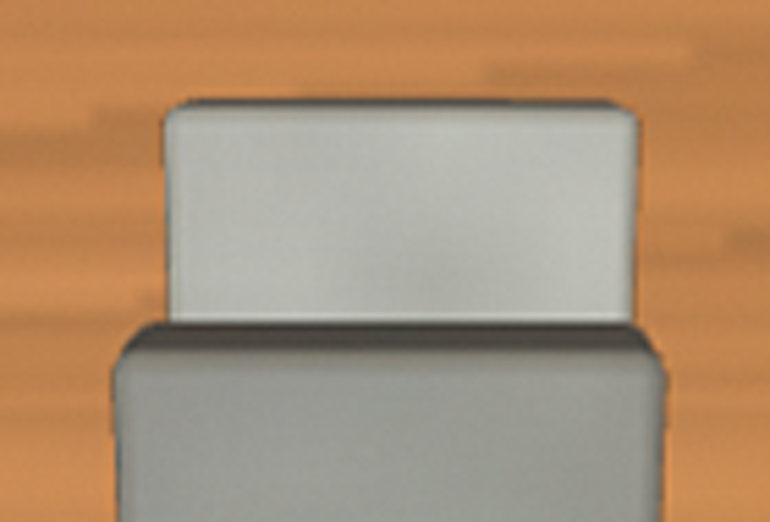

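```bash
python3 - <<'E'
from h import *
go([508.0,118.3,31],np.radians(92.5))
E
```

```text
shift [ 0.0329  0.001  -0.003 ] turn options (units of 8deg) [np.float64(-22.51), np.float64(-0.01), np.float64(22.49)] q6 0.07 n rows by dist 0.7
```

```bash
python3 -m crank '[[[0.008,0.001,-0.003,-0.01],[0.018,0.001,-0.003,-0.01],[0.026,0.001,-0.003,-0.01],[0.031,0.001,-0.003,-0.01],[0.033,0.001,-0.003,-0.01],[0.033,0.001,-0.003,-0.01],[0.033,0.001,-0.003,-0.01]]]'
python3 - <<'E'
from h import *
st();go([508.0,118.3,27.8],np.radians(92.5))
E
```

```text
t: 26.35
tcp_pos: [508.3, 118.4, 31.0]
ee_rot: [-0.019, 0.71, 0.011, 0.704]
contact_force: [0.2, -0.2, -1.3]
opening: 0.446
t 26.35 tcp [508.3 118.4  31. ] xax [-0.008 -0.012 -1.   ] yang 92.48deg F [ 0.2 -0.2 -1.3] open 0.446 q6 0.07
shift [ 0.0032 -0.     -0.0003] turn options (units of 8deg) [np.float64(-22.5), np.float64(-0.0), np.float64(22.5)] q6 0.07 n rows by dist 0.1
```

```bash
python3 -m crank '[[[0.001,0,0,0],[0.002,0,0,0],[0.003,0,0,0],[0.003,0,0,0]]]'
python3 -m crank '[[[0.0005,0,0,0],[0.001,0,0,0],[0.001,0,0,0]]]'
```

```text
t: 26.75
tcp_pos: [508.2, 118.3, 27.9]
ee_rot: [-0.019, 0.71, 0.011, 0.704]
contact_force: [-0.1, -0.1, -1.0]
opening: 0.443
t: 27.05
tcp_pos: [508.2, 118.3, 27.1]
ee_rot: [-0.019, 0.71, 0.011, 0.704]
contact_force: [-1.7, -0.1, 0.9]
opening: 0.447
```

```bash
python3 -m crank '[[[0.0004,0,0,0],[0.0008,0,0,0],[0.0008,0,0,0]]]'
```

```text
t: 27.35
tcp_pos: [508.1, 118.3, 26.8]
ee_rot: [-0.019, 0.71, 0.011, 0.704]
contact_force: [-2.7, 0.0, 5.1]
opening: 0.448
```

Contact at z 26.8, as expected. I release gently to 65%, then rise.

```bash
python3 -m crank '[[[0,0,0,0],[0,0,0,0],[0,0,0,0],[0,0,0,0]]]' 68
python3 -m crank '[[[-0.01,0,0,0],[-0.03,0,0,0],[-0.06,0,0,0],[-0.1,0,0,0],[-0.14,0,0,0],[-0.17,0,0,0],[-0.18,0,0,0],[-0.18,0,0,0]]]'
python3 - <<'E'
from h import *
o=r.observe();st(o);p=r.snapshot("wrist");save(p,"w16.png",(180,40,460,250),2.8)
import pickle;pickle.dump((o,p),open("/tmp/w16.pkl","wb"))
E
```

```text
t: 27.75
tcp_pos: [508.2, 118.3, 26.7]
ee_rot: [-0.019, 0.71, 0.011, 0.704]
contact_force: [-0.5, 0.1, 0.2]
opening: 0.678
t: 28.55
tcp_pos: [511.1, 120.6, 208.9]
ee_rot: [-0.019, 0.708, 0.011, 0.706]
contact_force: [0.4, -0.2, 1.0]
opening: 0.678
t 28.55 tcp [511.1 120.6 208.9] xax [-0.004 -0.011 -1.   ] yang 92.48deg F [ 0.4 -0.2  1. ] open 0.678 q6 0.07
```

View pics/w16.png

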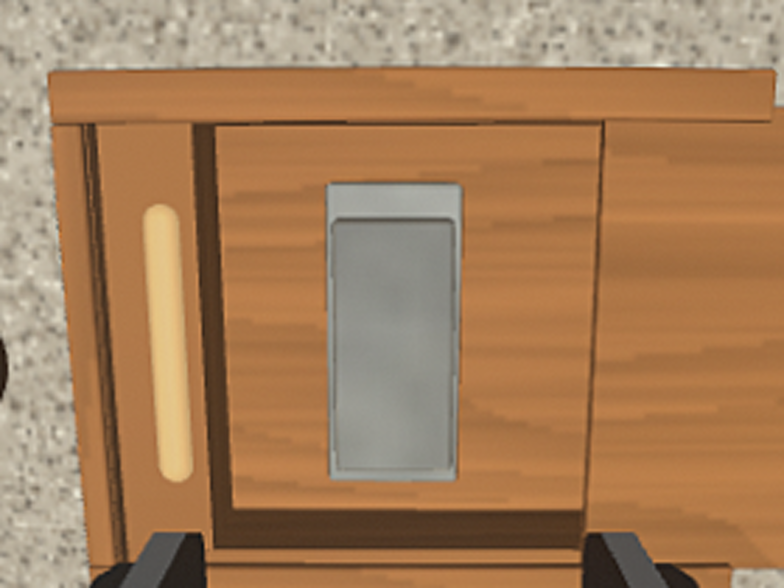

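```bash
python3 - <<'E'
from h import *
import pickle;o,p=pickle.load(open("/tmp/w16.pkl","rb"))
save(p,"w16z.png",(290,98,352,218),4.9)
for n,c,z in(("L",[(326.5,183),(462,183),(458,480),(329.5,480)],22),("S",[(330.5,219),(456.5,219),(453,473),(334,473)],36)):
    X=at_z(p,np.array(c)/2.8+[180,40]-.3,z,o);e=X[3]-X[0];f=X[2]-X[1]
    print(n,X.mean(0).round(2),[np.linalg.norm(X[i]-X[(i+1)%4]).round(1) for i in range(4)],[np.degrees(np.arctan2(v[1],v[0])).round(2) for v in(e,f)])
E
```

```text
L [507.3  117.16  22.  ] [np.float64(44.9), np.float64(103.7), np.float64(46.0), np.float64(103.9)] [np.float64(2.09), np.float64(2.68)]
S [509.05 117.25  36.  ] [np.float64(40.3), np.float64(85.5), np.float64(40.7), np.float64(85.6)] [np.float64(2.35), np.float64(2.6)]
```

View pics/w16z.png

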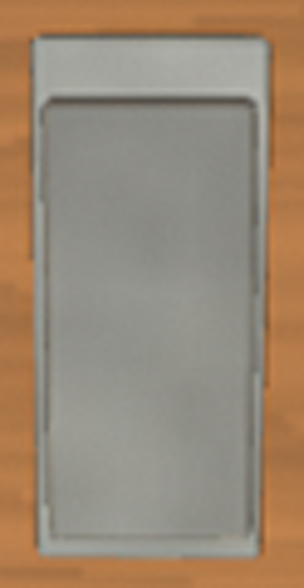

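Across the width the offset is about 0.1 mm and the angle matches, but along the length the small stone looks 1.7 mm off. I take a second view with the camera straight above it.

```bash
python3 -m crank '[[[0,0,0.03,0],[0,0,0.06,0],[0,0,0.06,0],[0,0,0.06,0]]]'
python3 - <<'E'
from h import *
o=r.observe();st(o);p=r.snapshot("wrist");save(p,"w17.png",(280,20,360,170),4)
print(pose(p,o)[1]);save(p,"w17f.png")
import pickle;pickle.dump((o,p),open("/tmp/w17.pkl","wb"))
E
```

```text
t: 29.0
tcp_pos: [568.2, 122.7, 203.7]
ee_rot: [-0.019, 0.711, 0.011, 0.702]
contact_force: [-0.7, -0.1, 0.4]
opening: 0.682
t 29.00 tcp [568.2 122.7 203.7] xax [-0.013 -0.012 -1.   ] yang 92.47deg F [-0.7 -0.1  0.4] open 0.682 q6 0.06
[503.5362584  121.00565838 347.32142359]
```

View pics/w17.png

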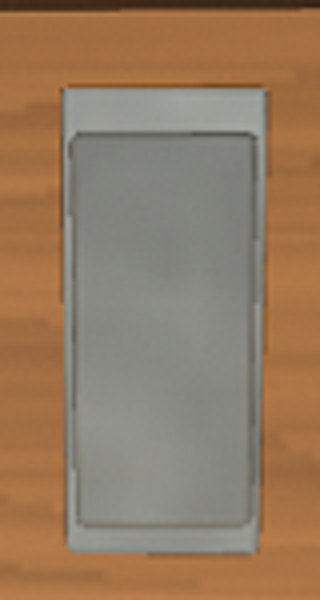

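```bash
python3 - <<'E'
from h import *
import pickle;o,p=pickle.load(open("/tmp/w17.pkl","rb"))
for n,c,z in(("L",[(165,87),(163,553)],22),("S",[(163,133),(163,525)],36)):
    X=at_z(p,np.array(c)/4+[280,20]-.4,z,o);print(n,X.round(1).tolist(),X.mean(0).round(2),np.linalg.norm(X[1]-X[0]).round(1))
go([507.0,118.3,60],np.radians(92.5))
E
```

```text
L [[455.6, 115.0, 22.0], [559.8, 119.0, 22.0]] [507.68 117.    22.  ] 104.3
S [[467.0, 115.2, 36.0], [551.0, 118.8, 36.0]] [508.97 117.02  36.  ] 84.1
shift [ 0.1449 -0.0002 -0.0591] turn options (units of 8deg) [np.float64(-22.5), np.float64(-0.0), np.float64(22.5)] q6 0.06 n rows by dist 3.1
```

The straight-down view puts the small stone within about 1.3 mm of centre along the length and 0.1 mm across, square and with visible margins at both ends. I accept that. Next I close the lid, starting by hovering over its bar.

```bash
python3 - <<'E'
from h import *
go([498.5,301.5,58],np.radians(92.6))
E
python3 -m crank '[[[0,0.03,-0.01,0],[0,0.07,-0.026,0],[0,0.11,-0.042,0],[0,0.15,-0.06,0],[0,0.176,-0.066,0],[0.04,0.176,-0.066,0],[0.07,0.176,-0.066,0],[0.085,0.176,-0.066,0],[0.085,0.176,-0.066,0]]]' 45
python3 - <<'E'
from h import *
o=r.observe();st(o);go([498.5,301.5,58],np.radians(92.6));p=r.snapshot("wrist");save(p,"w18.png")
E
```

```text
shift [ 0.1448  0.1832 -0.0597] turn options (units of 8deg) [np.float64(-22.52), np.float64(-0.02), np.float64(22.48)] q6 0.06 n rows by dist 4.8
t: 29.95
tcp_pos: [488.9, 293.1, 114.3]
ee_rot: [-0.021, 0.714, 0.01, 0.7]
contact_force: [-1.3, -0.7, 0.1]
opening: 0.455
t 29.95 tcp [488.9 293.1 114.3] xax [-0.02  -0.016 -1.   ] yang 92.52deg F [-1.3 -0.7  0.1] open 0.455 q6 0.39
shift [0.0559 0.0088 0.0111] turn options (units of 8deg) [np.float64(-22.51), np.float64(-0.01), np.float64(22.49)] q6 0.39 n rows by dist 1.2
```

View pics/w18.png

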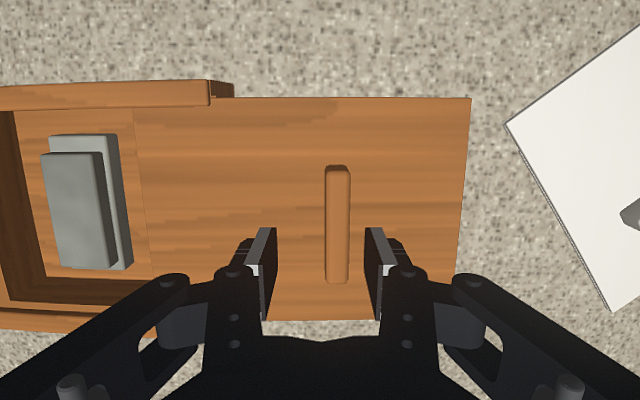

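```bash
python3 -m crank '[[[0.005,0.0088,0.011,0],[0.02,0.0088,0.011,0],[0.035,0.0088,0.011,0],[0.047,0.0088,0.011,0],[0.054,0.0088,0.011,0],[0.054,0.0088,0.011,0],[0.054,0.0088,0.011,0]]]' 45
python3 -m crank '[[[0,0,0,0],[0,0,0,0],[0,0,0,0],[0,0,0,0],[0,0,0,0]]]' 0 50
python3 - <<'E'
from h import *
st();go([505.1,177,59],np.radians(92.6))
E
```

```text
t: 30.7
tcp_pos: [500.9, 302.5, 62.4]
ee_rot: [-0.02, 0.713, 0.011, 0.701]
contact_force: [0.6, 1.2, 0.4]
opening: 0.451
t: 31.2
tcp_pos: [501.6, 302.7, 63.2]
ee_rot: [-0.02, 0.712, 0.011, 0.702]
contact_force: [-0.4, -2.0, 4.7]
opening: 0.141
t 31.20 tcp [501.6 302.7  63.2] xax [-0.014 -0.013 -1.   ] yang 92.49deg F [-0.4 -2.   4.7] open 0.141 q6 0.39
shift [ 0.0059 -0.1256 -0.0019] turn options (units of 8deg) [np.float64(-22.52), np.float64(-0.02), np.float64(22.48)] q6 0.39 n rows by dist 2.5
```

```bash
python3 -m crank '[[[0,-0.006,0,0],[0,-0.016,0,0],[0.001,-0.029,0,0],[0.001,-0.042,0,0],[0.001,-0.055,0,0],[0.001,-0.068,0,0],[0.002,-0.081,0,0],[0.002,-0.094,0,0],[0.002,-0.107,0,0],[0.002,-0.116,0,0],[0.002,-0.12,0,0],[0.002,-0.12,0,0]]]'
python3 - <<'E'
from h import *
o=r.observe();st(o);p=r.snapshot("wrist");save(p,"w19.png")
E
```

```text
t: 32.4
tcp_pos: [508.8, 185.9, 65.9]
ee_rot: [-0.017, 0.711, 0.014, 0.703]
contact_force: [-1.8, 7.8, 15.3]
opening: 0.146
t 32.40 tcp [508.8 185.9  65.9] xax [-0.01  -0.004 -1.   ] yang 92.53deg F [-1.8  7.8 15.3] open 0.146 q6 0.19
```

View pics/w19.png

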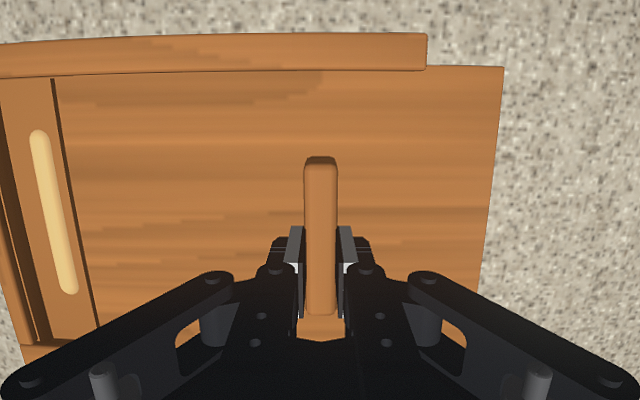

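The lid is closed to about 36 mm of home. There is a 15 N vertical load from its droop, so I regrip lower to relieve it before the ridge.

```bash
python3 -m crank '[[[0,0,0,0],[0,0,0,0],[0.002,0,0,0],[0.004,0,0,0],[0.007,0,0,0],[0.007,0,0,0]]]' 40
python3 -m crank '[[[0,0,0,0],[0,0,0,0],[0,0,0,0],[0,0,0,0],[0,0,0,0]]]' 0 50
python3 - <<'E'
from h import *
st();go([505.1,149.2,58],np.radians(92.6))
E
```

```text
t: 33.05
tcp_pos: [507.9, 185.5, 57.9]
ee_rot: [-0.017, 0.711, 0.014, 0.703]
contact_force: [-0.1, 0.4, 0.0]
opening: 0.402
t: 33.55
tcp_pos: [507.6, 185.5, 57.7]
ee_rot: [-0.017, 0.711, 0.014, 0.702]
contact_force: [-0.1, 0.5, -1.3]
opening: 0.15
t 33.55 tcp [507.6 185.5  57.7] xax [-0.013 -0.005 -1.   ] yang 92.53deg F [-0.1  0.5 -1.3] open 0.150 q6 0.19
shift [-0.0001 -0.0361 -0.0041] turn options (units of 8deg) [np.float64(-22.51), np.float64(-0.01), np.float64(22.49)] q6 0.19 n rows by dist 0.7
```

```bash
python3 -m crank '[[[0,-0.003,0,0],[0,-0.007,0,0],[0,-0.011,0,0],[0,-0.015,0,0],[0,-0.018,0,0],[0,-0.021,0,0],[0,-0.024,0,0],[0,-0.026,0,0],[0,-0.026,0,0]]]'
python3 - <<'E'
from h import *
st()
E
```

```text
t: 34.45
tcp_pos: [508.9, 159.3, 58.2]
ee_rot: [-0.017, 0.711, 0.014, 0.702]
contact_force: [-1.8, 2.3, 3.8]
opening: 0.151
t 34.45 tcp [508.9 159.3  58.2] xax [-0.012 -0.005 -1.   ] yang 92.53deg F [-1.8  2.3  3.8] open 0.151 q6 0.14
```

```bash
python3 -m crank '[[[0,-0.002,0,0],[0,-0.004,0,0],[0,-0.006,0,0],[0,-0.008,0,0],[0,-0.01,0,0],[0,-0.011,0,0],[0,-0.011,0,0]]]'
python3 -m crank '[[[0,-0.0015,0,0],[0,-0.003,0,0],[0,-0.003,0,0]]]'
python3 - <<'E'
from h import *
st()
E
```

```text
t: 35.15
tcp_pos: [509.0, 148.4, 57.9]
ee_rot: [-0.017, 0.712, 0.014, 0.702]
contact_force: [0.3, 1.1, -2.7]
opening: 0.148
t: 35.45
tcp_pos: [509.0, 148.3, 58.3]
ee_rot: [-0.015, 0.712, 0.017, 0.702]
contact_force: [-2.5, 9.2, -0.5]
opening: 0.147
t 35.45 tcp [509.  148.3  58.3] xax [-0.014  0.003 -1.   ] yang 92.60deg F [-2.5  9.2 -0.5] open 0.147 q6 0.11
```

Hard stop at y 148.3: 153.7 mm of travel, meaning home plus the 0.5 mm stop, with 9 N on it. I let go and rise.

```bash
python3 -m crank '[[[0,0.0015,0,0],[0,0.0015,0,0],[0,0.0015,0,0],[0,0.0015,0,0],[-0.01,0.0015,0,0],[-0.04,0.0015,0,0],[-0.08,0.0015,0,0],[-0.13,0.0015,0,0],[-0.18,0.0015,0,0],[-0.2,0.0015,0,0],[-0.2,0.0015,0,0]]]' 50
python3 - <<'E'
from h import *
o=r.observe();st(o);p=r.snapshot("wrist");save(p,"w20.png")
for m in r.landmark_of("lid_bar",p)[:1]:print(m["confidence"],m["pixel"],at_z(p,[m["pixel"]],75,o))
p=r.snapshot("top");save(p,"top1.png",(150,90,500,290),2.2)
E
```

```text
t: 36.55
tcp_pos: [514.7, 149.5, 263.9]
ee_rot: [-0.014, 0.708, 0.018, 0.706]
contact_force: [1.3, -0.2, -0.3]
opening: 0.502
t 36.55 tcp [514.7 149.5 263.9] xax [-0.004  0.004 -1.   ] yang 92.59deg F [ 1.3 -0.2 -0.3] open 0.502 q6 0.11
0.86 [319.1, 152.6] [[504.05728603 147.36974828  75.        ]]
```

View pics/w20.png

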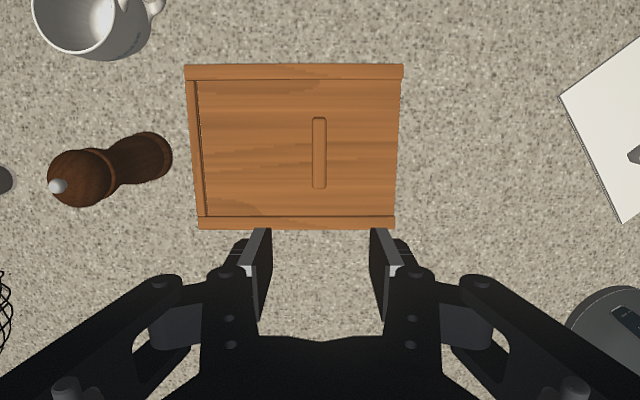

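View pics/top1.png

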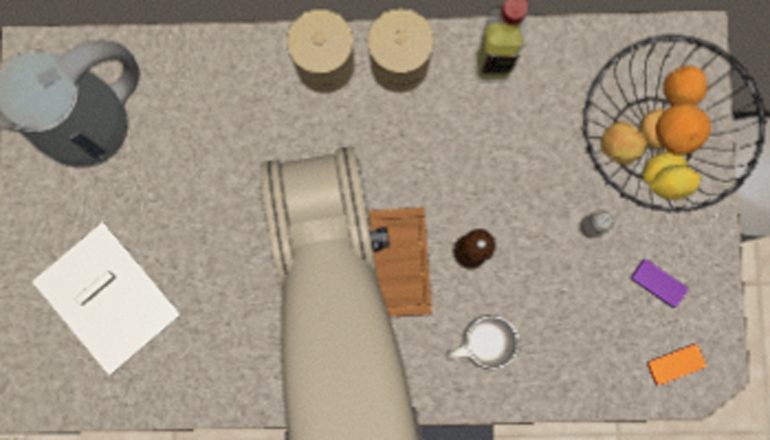

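The lid is flush with the mouth and covers the ridge, with the bar at (319,152). The mill, salt shaker, mug and look-alikes are in their original places. The gripper is clear, so I hand in.

```bash
python3 -c "
from h import *
print(r.hand_in())"
```

```text
the job is handed in; nothing more can be done
None
```

The two stones are in the box, the lid is fully shut, and the job was handed in at about 36.7 s of the 72 s allowed.

- **Lid opened:** I pulled it by its bar to the stop; the position held while the force rose to 8 N.
- **Stones placed:** The large grey stone went flat on the cavity floor and the small grey one on top. Each was lowered to about 5 N of contact before release.
- **Lid shut:** I slid it over the ridge to the end stop, 153.7 mm of travel from the open stop (expected 153 to 153.5), then let go and lifted clear. The last wrist picture shows the lid flush with the mouth and the ridge covered.
- **Left alone:** In the last pictures the pepper mill, salt shaker, mug and look-alikes stand where they were. The highest force I read after any move was about 17 N, while the lid was closing.

**Small disagreements:** Two close views put the small stone 1.3 to 1.7 mm off centre along its length, 0.1 mm across and square to about 0.1°. I left it there. The stones cannot be seen with the lid shut, so their final position is from before closing. The tool also drifted up to 1.5° off vertical during the work, about 0.8° when the stones were set down.

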